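Load and close the specimen chamber, keep the seal pressed

ROBOT

A 6-joint arm with a two-finger parallel gripper is mounted at the origin on the work surface. World frame = base frame: x ahead of the robot, y to its left, z up, the work surface at z = 0. Lengths are in m, angles in rad, forces in N, time in s.
With the tool pointing down it reaches from about 0.35 to 0.975 m from the base axis. Payload 4.9 kg.
Tool frame: the origin (TCP) lies at the very end of the fingers, on their centre line; the grasp point (between the pads) lies 19 mm behind it; z points along the fingers, y is the direction in which the jaws open and shut (so a half turn about z gives the same grasp; the last joint's range is limited). The gripper opens to 85 mm and grips with 20 to 120 N. Pads are 22 mm wide; open, the fingers measure 114 mm over their backs; the gripper's body (76 mm by 85 mm) begins 54 mm behind the grasp point. The pads swing forward as they close: fully open they stand 13 mm farther back than shut.
Start: joints at [-1.278, 0.053, 1.613, -0, 1.476, -0.119], TCP at [0.25, -0.573, 0.231] pointing down, gripper open.
Joint ranges: [-3.01, 3.01], [-1.01, 2.22], [0.06, 2.58], [-1.02, 4.17], [0.09, 2.62], [-3.14, 3.14]. Speed limits (rad/s): [2.57, 2.57, 3.14, 3.14, 3.14, 3.14].

INTERFACE

Orientations are given as a unit quaternion [w, x, y, z].
In Python, from plant import monitor, eyes, manip gives the robot as it stands.
- The arm moves only by the tool step_arm, never from a script. Its argument "motion" is a list of rows, each a list of 7 numbers: the shift along the world's x, y, z scaled (see below), then the turn, a rotation vector about the world's x, y, z scaled (see below), then the closure in counts, from 0 (fully open) to 255 (shut). In form: [[x, y, z, ax, ay, az, grip], ...]. A call has 1 to 10 rows; each row is the pose to reach, as a shift and turn from the pose commanded when the call began; what a row does not reach only later rows make up. The controller multiplies each number of a shift by 0.5 m and each number of a turn by 1.5 rad. A row lasts 1/10 s, in which the tool goes at most 50 mm and 8.59 degrees, less where a joint would pass 70% of its speed; a pose out of reach is approached as far as the arm can. A call with a number of a shift or a turn outside -1 to 1 is refused whole. A call with a gripper value outside its range is refused whole. The fingers move at their own pace and stop on an object; the grip force is fixed at half the most. Time passes only in rows, so rows that repeat a pose let the fingers close. It gives the time, the measured TCP pose, the force and the opening at its end, in the units of the state.
- monitor.state(): the state, without advancing time (a new reading comes with each control period).
- eyes.grab_frame(name): name is "scene" or "top" or "wrist"; returns a dict with "pixels" (400x640x3 uint8, red, green, blue), "mtx" (3x3 intrinsics, pixels), "rvec" (rotation vector, rad) and "tvec" (3), from world to camera coordinates, as OpenCV has them; the wrist camera has in their place "hand_eye" (4x4, takes a point from camera to tool coordinates, whose origin is the TCP and whose axes are the flange's). Camera axes: x right, y down, z forward; pixel columns grow to the right and rows downward; lengths in m; the calibration is good to about 2 mm. A picture is of the moment at which its call begins: read the wrist's pose just before it. There is no depth.
- manip.job_done(): hands the job in, once; it reports no verdict.
Trained networks look in the newest picture that a camera, given by its name, has taken for a name from the list of things; names that differ only in an ending like _2 or _b are one class to them, and where a whole thing is asked for, a point or a joint stands for the part that bears it (a point fixed in the world has none). Each returns a list of dicts, best first, with "p" (0 to 1); they miss things now and then, are a little off and sometimes report something else, mostly with a low value. They report only what shows in the picture. A call takes as long as a camera call. They do not tell look-alikes from the thing itself.
- eyes.look_for(name, camera): "box" ([centre column, centre row, width, height] in pixels, round what is visible of it).
- eyes.pinpoint(name, camera): "uv" ([column, row] in pixels: a listed point, or the origin of a listed thing).
The state is a dict: "time": time; "joint_pos": joint angles; "joint_vel": joint speeds; "joint_efforts": joint torques, N m; "tool_pos": TCP position; "tool_rot": TCP orientation; "contact_force": force on the tool from outside, world axes, zero at the start; "ft_torque": the same for the moment, N m; "gripper_width": opening from 0.0 (shut) to 1.0 (fully open).
Only numpy, scipy, OpenCV 4.12 (cv2) and the standard library are available. Lean on these libraries where they do the work, as an engineer would, in place of code of your own. Each camera call takes 0.05 s, during which the arm holds its last target.

TASK

Stand the short specimen vial upright in the well of the chamber and let go of it. Then set the loose cover on the chamber so that each dowel enters the hole of its own size, press the cover down against the sprung seal until it is flush on the block, and finish while still holding it pressed shut: the spring lifts it again if you let go. Leave the tall vial, the wash bottle and the tape dispenser where they stand.

Things in the scene. Friction and masses are not known exactly. Their poses are not given: they have to be found in the camera images.
- chamber: Lower half, fixed to the bench: aluminium block 130 (x) x 80 (y) x 44 (z) mm on a thin grey foot 146 x 92 mm. Origin: centre of its underside, z up. Round well 34 mm wide, 32 mm deep in the centre of its top. Two steel dowels on top, on the x centre line, 22 mm tall, tips tapered over 7 mm: thick (12 mm) at x = +48 mm, thin (8 mm) at x = -48 mm. Yaw within 35 degrees of zero.
- big_dowel (a point): Foot of the thick (12 mm) dowel, on the block's top face, 44 mm above the bench.
- small_dowel (a point): Foot of the thin (8 mm) dowel, on the block's top face, 44 mm above the bench.
- well_floor (a point): Centre of the well's floor, 12 mm above the bench.
- seal (a joint): Travel of the sprung black rubber seal frame around the well (64 x 64 mm outside, 38 x 38 mm opening). 0 = up, 5 mm proud of the block's top; 0.005 m = flush with it. Spring force 4 N at first, 10 N when flush: the cover's own weight (2 to 3 N) does not close it, the hand must add about 8 N or more.
- cover: Loose upper half, 0.2-0.3 kg, flat on the bench. Origin: centre of its underside, z up. Plate 130 (x) x 80 (y) x 18 mm, grey hood 56 x 56 mm on it up to z = 40 (hollow: 44 mm wide, 34 high, room for the vial's top), on that a bar handle 50 (x) x 22 (y) mm, z = 40 to 70, to pinch across its width from above. Shut, its underside is 44 mm above the bench. Start yaw within 41 degrees of zero.
- big_hole (a point): Centre, at the cover's underside, of its 15 mm through hole for the thick dowel, at x = +48 mm on the cover's centre line.
- small_hole (a point): Centre, at the cover's underside, of its 11 mm through hole for the thin dowel, at x = -48 mm on the cover's centre line.
- vial: The short specimen vial: amber glass with a white cap, a plain cylinder 24 mm across and 60 mm tall, about 35 g, standing on the bench. Origin at the centre of its underside, z up along its axis. In the well its top stands 28 mm above the block. It and the cover may start on either side of the chamber.
- tall_vial: Bystander: the same kind of vial but 95 mm tall, 24 mm across, standing on the bench. Origin at the centre of its underside.
- wash_bottle: Bystander: white plastic bottle with a blue cap, 70 mm across, 160 mm tall. Origin at the centre of its underside.
- tape_dispenser: Bystander: grey desk tape dispenser, about 100 x 45 x 60 mm. Origin at the centre of its underside.
Not all that is in view belongs to the job. What is shaped like the cover but orange is not meant.

How it is judged:
On the way, in this order (a step that is already met when the one before it is completed fails the run):
1. the short vial stands upright on the floor of the well, let go (horizontal distance between vial and well_floor below 0.009 m and z of vial in the frame of well_floor below 0.004 m and angle between vial's own z axis and vertical below 0.15 rad and contact force between the fingers and vial below 0.1 N), for 0.2 s.
2. the cover is on its dowels, each in the hole of its size (horizontal distance between big_hole and big_dowel below 0.004 m and horizontal distance between small_hole and small_dowel below 0.004 m and z of cover in the frame of chamber below 0.052 m), for 0.1 s.
At the end, for the whole second after the job is handed in: Robot holding the cover shut: holes within 4 mm of their dowels, gap under 1.5 mm, level to 0.03 rad, seal down 3.8 of 5 mm, 3 N cover on chamber, 2 N robot on cover, cover still; short vial upright in the well; the three bystanders upright and within 30 mm of their starts (value of joint seal above 0.0038 m and horizontal distance between big_hole and big_dowel below 0.004 m and horizontal distance between small_hole and small_dowel below 0.004 m and z of cover in the frame of chamber below 0.0455 m and angle between cover's own z axis and vertical below 0.03 rad and contact force between cover and chamber above 3 N and contact force between any of the fingers, the arm and cover above 2 N and linear speed of cover below 0.02 m/s and horizontal distance between vial and well_floor below 0.009 m and z of vial in the frame of well_floor below 0.004 m and angle between vial's own z axis and vertical below 0.15 rad and distance of each of tall_vial, wash_bottle, tape_dispenser from where it was at the start of the episode below 0.03 m and angle between each of tall_vial, wash_bottle's own z axis and vertical below 0.3 rad); the arm keeps its last pose, push and grip.
It fails at once if a bystander is knocked over or moved more than 30 mm (distance of any of tall_vial, wash_bottle, tape_dispenser from where it was at the start of the episode above 0.03 m or angle between any of tall_vial, wash_bottle's own z axis and vertical above 0.5 rad).
It also fails if it takes over 58 s, if anything falls off the work surface, if the arm or the gripper's body presses on something with over 40 N, if the wrist force passes 120 N, or if a joint passes its speed limit or range.

## Working session

There is one attempt and no reset: what is moved stays moved. The work goes in short steps, Python scripts to look and compute and a tool call to move; the robot and the scene stay as the last step left them, time stands still between calls to the robot, and variables do not carry over. Pictures are saved under pics/ and viewed, and the job is handed in when it is done.

Besides the shell and the picture viewer there is one more tool, called after "Emit:" as name([rows], argument=value, ...), one row to a line, values as JSON. step_arm: Moves the arm, as the interface text tells. Its arguments: {"type":"object","properties":{"motion":{"type":"array","items":{"type":"array","items":{"type":"number"}}}},"required":["motion"]}

```bash
mkdir -p pics
cat > h.py <<'E'
import numpy as np, cv2
from plant import monitor, eyes, manip
def grab(n,f=None):
    d=eyes.grab_frame(n)
    if f: cv2.imwrite('pics/'+f,cv2.cvtColor(d['pixels'],cv2.COLOR_RGB2BGR))
    return d
def Rq(q):
    from scipy.spatial.transform import Rotation as R
    return R.from_quat([q[1],q[2],q[3],q[0]]).as_matrix()
def pose(d,st=None):
    if 'rvec' in d:
        R=cv2.Rodrigues(np.array(d['rvec'],float))[0];t=np.array(d['tvec'],float).ravel()
        return R.T,-R.T@t
    H=np.array(d['hand_eye']);Rt=Rq(st['tool_rot'])
    return Rt@H[:3,:3],Rt@H[:3,3]+np.array(st['tool_pos'])
def ray(d,uv,z,st=None):
    Rw,c=pose(d,st)
    v=Rw@np.linalg.inv(np.array(d['mtx']))@np.array([uv[0],uv[1],1.])
    return c+v*(z-c[2])/v[2]
def proj(d,P,st=None):
    Rw,c=pose(d,st)
    q=np.array(d['mtx'])@(Rw.T@(np.array(P)-c)); return q[:2]/q[2]
E
python3 - <<'E'
from h import *
np.set_printoptions(precision=4,suppress=True)
s=monitor.state();print({k:np.round(v,3) for k,v in s.items()})
Z=dict(chamber=0,big_dowel=.044,small_dowel=.044,well_floor=.012,cover=0,big_hole=0,small_hole=0,vial=0,tall_vial=0,wash_bottle=0,tape_dispenser=0)
for c in ['scene','top']:
    d=grab(c,c+'0.png')
    print(c,pose(d)[1])
    for n in Z:
        for r in eyes.pinpoint(n,c)[:3]: print(n,np.round(r['uv'],1),round(r['p'],2),ray(d,r['uv'],Z[n])[:2])
E
```

```text
{'time': np.float64(0.0), 'joint_pos': array([-1.278,  0.053,  1.614,  0.   ,  1.476, -0.119]), 'joint_vel': array([ 0.001,  0.   , -0.001,  0.002, -0.001, -0.002]), 'joint_efforts': array([ -0.001, -39.368, -37.018,  -0.   ,   0.007,   0.   ]), 'tool_pos': array([ 0.25 , -0.572,  0.23 ]), 'tool_rot': array([-0.001,  0.979,  0.204, -0.   ]), 'contact_force': array([-0.385, -0.583, -0.197]), 'ft_torque': array([-0.012, -0.038,  0.012]), 'gripper_width': np.float64(1.002)}
scene [ 1.2654 -0.1819  0.8846]
chamber [338.  222.6] 0.97 [ 0.5897 -0.0006]
big_dowel [349.1 224.6] 0.67 [0.6354 0.0157]
small_dowel [324.2 198.6] 0.86 [ 0.5381 -0.026 ]
well_floor [336.5 220.3] 0.78 [ 0.5906 -0.0051]
well_floor [334.8 224.3] 0.34 [ 0.6025 -0.0124]
cover [431.7 150.2] 0.79 [0.3797 0.3421]
cover [369.2 158.5] 0.74 [0.3734 0.1471]
cover [432.3 195.9] 0.61 [0.5551 0.2743]
big_hole [437.9 210.9] 0.9 [0.609  0.2688]
big_hole [382.8 161.2] 0.8 [0.3934 0.1831]
big_hole [415.6 153.3] 0.62 [0.3821 0.2897]
small_hole [430.1 184. ] 0.72 [0.5114 0.2851]
small_hole [445.2 148.6] 0.7 [0.3819 0.3847]
small_hole [3
[... 307 characters left out ...]
.6] 0.71 [0.5837 0.001 ]
big_dowel [297.3 175.2] 0.95 [0.6315 0.0138]
small_dowel [307.8 203.1] 0.93 [ 0.5461 -0.0187]
well_floor [302.  193.6] 0.96 [0.5813 0.0004]
cover [208.1 205.1] 0.92 [0.5464 0.2904]
cover [250.5 263.2] 0.91 [0.3696 0.1534]
cover [184.3 258.6] 0.88 [0.3826 0.3533]
big_hole [240.7 255.2] 0.97 [0.3934 0.1838]
big_hole [214.2 188.6] 0.66 [0.5986 0.2742]
small_hole [173.5 262.3] 0.78 [0.3715 0.3851]
small_hole [267.2 273.4] 0.76 [0.3396 0.1023]
small_hole [208.5 216. ] 0.7 [0.5125 0.2874]
vial [378.4 224.7] 0.58 [ 0.4875 -0.2342]
tall_vial [213.1 153.3] 0.54 [0.7126 0.2835]
wash_bottle [432.5 167.4] 0.65 [ 0.6692 -0.4083]
tape_dispenser [377.9 140.6] 0.63 [ 0.7566 -0.2385]
```

```bash
python3 -c "
import cv2
a=cv2.imread('pics/top0.png')[80:320,130:530];cv2.imwrite('pics/top0c.png',cv2.resize(a,(800,480),interpolation=2))
a=cv2.imread('pics/scene0.png')[100:350,180:520];cv2.imwrite('pics/scene0c.png',cv2.resize(a,(800,588),interpolation=2))"
```

```text
(no output)
```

View pics/top0c.png

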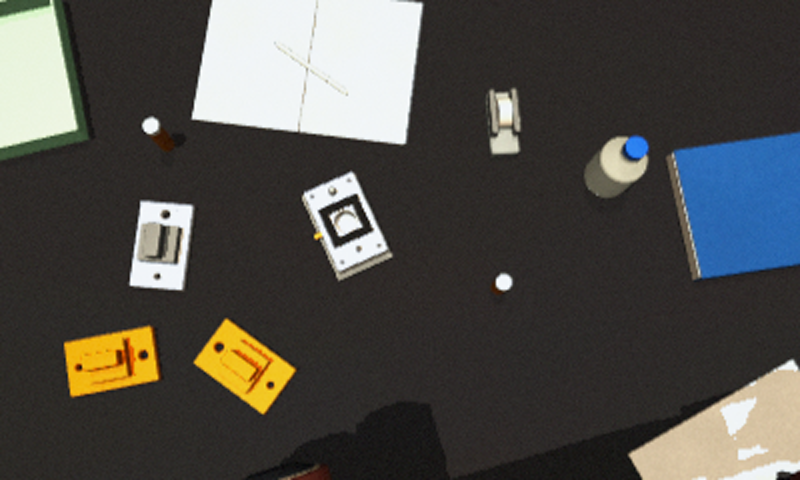

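View pics/scene0c.png

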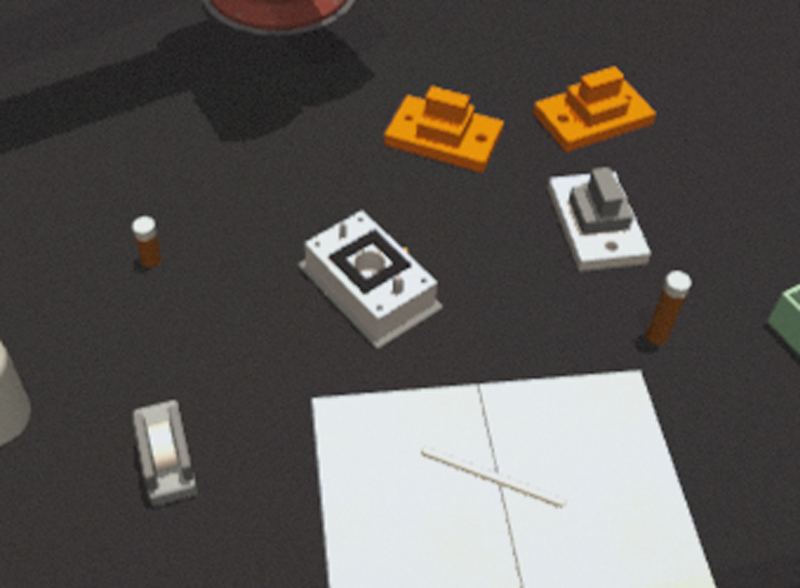

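The top view shows the white cover on the left (crop 162,245), two orange look-alikes below it, the chamber in the centre (347,225), the short vial at (503,283) and the tall vial at (155,130). The network points agree with the picture. I'll move above the short vial.

Emit:
step_arm([
  [0.48, 0.67, 0, 0, 0, 0, 0],
  [0.48, 0.67, 0, 0, 0, 0, 0],
  [0.48, 0.67, 0, 0, 0, 0, 0],
  [0.48, 0.67, 0, 0, 0, 0, 0],
  [0.48, 0.67, 0, 0, 0, 0, 0],
  [0.48, 0.67, 0, 0, 0, 0, 0],
  [0.48, 0.67, 0, 0, 0, 0, 0],
  [0.48, 0.67, 0, 0, 0, 0, 0],
  [0.48, 0.67, 0, 0, 0, 0, 0],
  [0.48, 0.67, 0, 0, 0, 0, 0],
])

```text
time: 2.2
tool_pos: [0.4909, -0.2363, 0.2314]
tool_rot: [0.0, 0.979, 0.206, -0.0]
contact_force: [-0.9, -0.7, -1.0]
gripper_width: 1.001
```

Run:
```python
from h import *
np.set_printoptions(precision=4,suppress=True)
s=monitor.state();print(s['time'],s['tool_pos'],s['tool_rot'])
d=grab('wrist','w1.png');print(pose(d,s)[1],np.array(d['hand_eye']),d['mtx'])
for n,z in dict(vial=0,chamber=0,big_dowel=.044,small_dowel=.044,well_floor=.012).items():
    for r in eyes.pinpoint(n,'wrist')[:3]: print(n,np.round(r['uv'],1),round(r['p'],2),ray(d,r['uv'],z,s))
for r in eyes.look_for('vial','wrist')[:3]: print(r)
```

```text
2.2 [ 0.4909 -0.2363  0.2314] [ 0.0001  0.9785  0.2062 -0.    ]
[ 0.5585 -0.2068  0.3735] [[ 0.0005 -0.9573 -0.2891  0.0737]
 [ 1.      0.0001  0.0013  0.0003]
 [-0.0012 -0.2891  0.9573 -0.1422]
 [ 0.      0.      0.      1.    ]] [[309.3899   0.     315.3474]
 [  0.     309.3899 204.5146]
 [  0.       0.       1.    ]]
vial [314.7 174. ] 0.77 [ 0.4908 -0.2364  0.    ]
chamber [149.7   4.4] 0.6 [ 0.5866 -0.004   0.    ]
small_dowel [135.2  49.9] 0.57 [ 0.5401 -0.0252  0.044 ]
well_floor [140.6   1.8] 0.56 [ 0.5842 -0.0015  0.012 ]
{'box': [317.6, 181.8, 22.5, 27.8], 'p': 0.94}
```

View pics/w1.png

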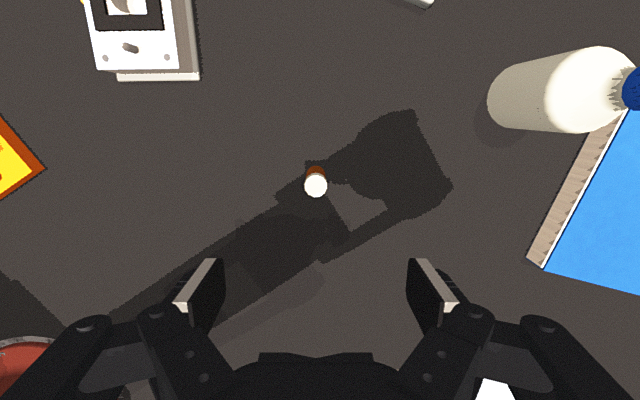

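The wrist view shows the vial under the gripper: base at about (315,174), cap at (316,186). That puts it at (0.491,-0.236), right below the TCP. I'll descend and grip near the cap.

Emit:
step_arm([
  [0, 0, -0.1, 0, 0, 0, 0],
  [0, 0, -0.2, 0, 0, 0, 0],
  [0, 0, -0.3, 0, 0, 0, 0],
  [0, 0, -0.36, 0, 0, 0, 0],
  [0, 0, -0.388, 0, 0, 0, 0],
  [0, 0, -0.388, 0, 0, 0, 0],
  [0, 0, -0.388, 0, 0, 0, 255],
  [0, 0, -0.388, 0, 0, 0, 255],
  [0, 0, -0.388, 0, 0, 0, 255],
  [0, 0, -0.388, 0, 0, 0, 255],
])

```text
time: 3.55
tool_pos: [0.4911, -0.2383, 0.0388]
tool_rot: [0.001, 0.979, 0.205, 0.001]
contact_force: [-0.4, 0.2, -0.5]
gripper_width: 0.328
```

Emit:
step_arm([
  [0, 0, 0, 0, 0, 0, 255],
  [0, 0, 0, 0, 0, 0, 255],
  [0, 0, 0, 0, 0, 0, 255],
  [0, 0, 0, 0, 0, 0, 255],
])

```text
time: 3.95
tool_pos: [0.491, -0.2381, 0.0388]
tool_rot: [0.001, 0.979, 0.205, 0.001]
contact_force: [-1.1, 0.6, 5.9]
gripper_width: 0.26
```

Emit:
step_arm([
  [0, 0, 0.1, 0, 0, 0, 255],
  [0, 0, 0.2, 0, 0, 0, 255],
  [0, 0, 0.32, 0, 0, 0, 255],
  [0.06, 0.34, 0.32, 0, 0, 0, 255],
  [0.06, 0.34, 0.32, 0, 0, 0, 255],
  [0.06, 0.34, 0.32, 0, 0, 0, 255],
  [0.06, 0.34, 0.32, 0, 0, 0, 255],
  [0.06, 0.34, 0.32, 0, 0, 0, 255],
  [0.06, 0.34, 0.32, 0, 0, 0, 255],
])

```text
time: 4.85
tool_pos: [0.52, -0.0676, 0.197]
tool_rot: [0.0, 0.979, 0.205, -0.0]
contact_force: [-0.2, -0.0, -0.2]
gripper_width: 0.261
```

Run:
```python
from h import *
np.set_printoptions(precision=4,suppress=True)
s=monitor.state();print(s['time'],s['tool_pos'],s['tool_rot'],s['gripper_width'])
d=grab('wrist','w2.png')
for n,z in dict(vial=0,chamber=0,big_dowel=.044,small_dowel=.044,well_floor=.012).items():
    for r in eyes.pinpoint(n,'wrist')[:3]: print(n,np.round(r['uv'],1),round(r['p'],2),ray(d,r['uv'],z,s))
```

```text
4.85 [ 0.52   -0.0676  0.197 ] [ 0.0002  0.9788  0.205  -0.0002] 0.26055220689888725
vial [312.1 234.7] 0.86 [ 0.4583 -0.0914  0.    ]
chamber [282.9  99.4] 0.68 [ 0.5848 -0.0033  0.    ]
big_dowel [276.   42.5] 0.93 [0.6258 0.015  0.044 ]
small_dowel [280.4 152.7] 0.69 [ 0.5398 -0.0235  0.044 ]
well_floor [280.8  98.7] 0.65 [ 0.5847 -0.0023  0.012 ]
```

View pics/w2.png

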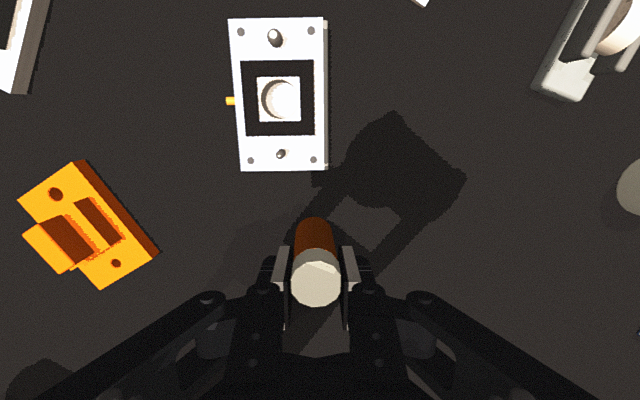

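```bash
cat > seg.py <<'E'
from h import *
def sim_fit(model,meas):
    # 2D rigid fit
    A=np.array(model);B=np.array(meas)
    a=A-A.mean(0);b=B-B.mean(0)
    th=np.arctan2((a[:,0]*b[:,1]-a[:,1]*b[:,0]).sum(),(a*b).sum())
    R=np.array([[np.cos(th),-np.sin(th)],[np.sin(th),np.cos(th)]])
    t=B.mean(0)-R@A.mean(0)
    return t,np.degrees(th),np.linalg.norm(A@R.T+t-B,axis=1)
E
python3 - <<'E'
import cv2
a=cv2.imread('pics/w2.png')[0:190,210:350];cv2.imwrite('pics/w2c.png',cv2.resize(a,(560,760)[::1] if 0 else (440,597),interpolation=2))
g=a.astype(int)
print(g[60,80:140].tolist()[::2][:40])
E
```

```text
[[91, 84, 87], [56, 53, 57], [57, 56, 61], [58, 57, 56], [56, 52, 56], [58, 57, 60], [57, 54, 58], [55, 57, 60], [59, 56, 59], [38, 34, 39], [31, 35, 41], [37, 35, 40], [255, 255, 252], [255, 255, 254], [254, 254, 253], [255, 253, 253], [255, 255, 255], [115, 126, 130], [118, 132, 135], [31, 35, 38], [41, 44, 50], [53, 57, 59], [48, 51, 57], [51, 52, 57], [48, 48, 54], [50, 51, 52], [46, 51, 53], [49, 52, 53], [48, 49, 53], [44, 47, 52]]
```

View pics/w2c.png

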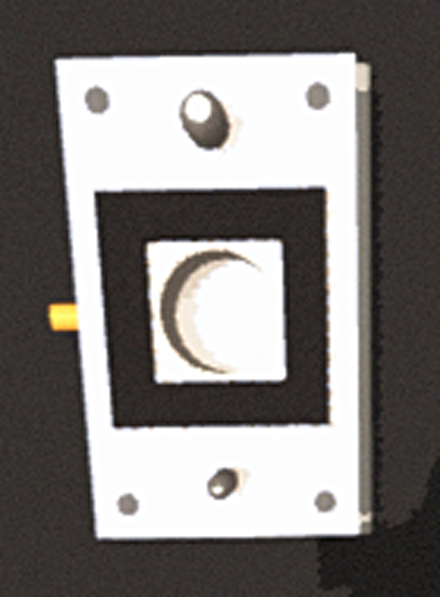

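Run:
```python
from seg import *
np.set_printoptions(precision=4,suppress=True)
s=monitor.state();d=eyes.grab_frame('wrist')
print(s['tool_pos'])
f=lambda p:(210+p[0]/3.143,p[1]/3.143)
for pts,m,z in [([(57,59),(354,54),(358,538),(98,538)],(.065,.04),.044),([(95,192),(326,188),(329,425),(113,427)],(.032,.032),.049)]:
    w=[ray(d,f(p),z,s)[:2] for p in pts]
    print(sim_fit([(m[0],m[1]),(m[0],-m[1]),(-m[0],-m[1]),(-m[0],m[1])],w))
# vial in grip: cap centre
for uv,z in [((316,285),.197-.0388+.06)]: print(ray(d,uv,z,s))
```

```text
[ 0.52   -0.0687  0.1971]
(array([ 0.5837, -0.006 ]), np.float64(24.295158501897234), array([0.0003, 0.0005, 0.0009, 0.0003]))
(array([ 0.584, -0.006]), np.float64(24.249553043342424), array([0.0007, 0.0005, 0.0005, 0.0007]))
[ 0.5202 -0.0695  0.2182]
```

The wrist view shows the block's top face from (228,18) to (324,171), well at about (280,99), thick dowel at the top and thin at the bottom. Corner fits, with sub-millimetre residuals, give chamber (0.584,-0.005), yaw 24.3°. I'll move above the well.

Emit:
step_arm([
  [0.128, 0.128, 0, 0, 0, 0, 255],
  [0.128, 0.128, 0, 0, 0, 0, 255],
  [0.128, 0.128, -0.06, 0, 0, 0, 255],
  [0.128, 0.128, -0.12, 0, 0, 0, 255],
  [0.128, 0.128, -0.12, 0, 0, 0, 255],
  [0.128, 0.128, -0.12, 0, 0, 0, 255],
  [0.128, 0.128, -0.12, 0, 0, 0, 255],
])

```text
time: 5.9
tool_pos: [0.5853, -0.0043, 0.1394]
tool_rot: [0.001, 0.979, 0.204, 0.001]
contact_force: [0.9, 0.1, -0.5]
gripper_width: 0.261
```

Run:
```python
from h import *
np.set_printoptions(precision=4,suppress=True)
s=monitor.state();print(s['time'],s['tool_pos'],s['tool_rot'],s['gripper_width'])
d=grab('wrist','w3.png')
for n,z in dict(vial=.0988,chamber=0,big_dowel=.044,small_dowel=.044,well_floor=.012).items():
    for r in eyes.pinpoint(n,'wrist')[:3]: print(n,np.round(r['uv'],1),round(r['p'],2),ray(d,r['uv'],z,s))
```

```text
5.9 [ 0.5853 -0.0043  0.1394] [0.0005 0.9789 0.2041 0.0015] 0.2605361923833194
vial [316.3 234.6] 0.9 [ 0.5845 -0.0059  0.0988]
chamber [315.  193.1] 0.94 [ 0.5857 -0.0046  0.    ]
big_dowel [314.1 147.9] 0.64 [0.6284 0.0148 0.044 ]
well_floor [315.7 197. ] 0.72 [ 0.5855 -0.0054  0.012 ]
```

View pics/w3.png

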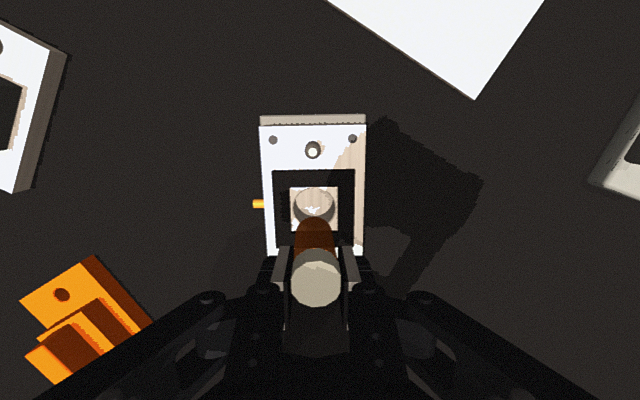

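The vial hangs over the well, about (315,200), and both network fixes agree to about 1 mm. Lowering it.

Emit:
step_arm([
  [0, 0, -0.06, 0, 0, 0, 255],
  [0, 0, -0.1, 0, 0, 0, 255],
  [0, 0, -0.13, 0, 0, 0, 255],
  [0, 0, -0.16, 0, 0, 0, 255],
  [0, 0, -0.172, 0, 0, 0, 255],
  [0, 0, -0.172, 0, 0, 0, 255],
  [0, 0, -0.172, 0, 0, 0, 255],
])

```text
time: 6.9
tool_pos: [0.5847, -0.0038, 0.0518]
tool_rot: [0.0, 0.979, 0.204, 0.001]
contact_force: [0.3, 0.2, -0.8]
gripper_width: 0.26
```

Emit:
step_arm([
  [0, 0, 0, 0, 0, 0, 0],
  [0, 0, 0, 0, 0, 0, 0],
  [0, 0, 0, 0, 0, 0, 0],
  [0, 0, 0, 0, 0, 0, 0],
  [0, 0, 0, 0, 0, 0, 0],
  [0, 0, 0, 0, 0, 0, 0],
  [0, 0, 0.1, 0, 0, 0, 0],
  [0, 0, 0.2, 0, 0, 0, 0],
  [0, 0, 0.32, 0, 0, 0, 0],
  [0, 0, 0.32, 0, 0, 0, 0],
])

```text
time: 7.9
tool_pos: [0.5878, -0.0042, 0.2199]
tool_rot: [0.002, 0.979, 0.204, 0.006]
contact_force: [0.9, -0.2, 1.0]
gripper_width: 0.999
```

Run:
```python
from h import *
np.set_printoptions(precision=4,suppress=True)
s=monitor.state();print(s['time'],s['tool_pos'],s['tool_rot'],s['gripper_width'])
d=grab('wrist','w4.png')
for n,z in dict(vial=.012,chamber=0,big_dowel=.044,small_dowel=.044,well_floor=.012,cover=0,big_hole=0,small_hole=0).items():
    for r in eyes.pinpoint(n,'wrist')[:3]: print(n,np.round(r['uv'],1),round(r['p'],2),ray(d,r['uv'],z,s))
```

```text
7.9 [ 0.5878 -0.0042  0.2199] [0.0022 0.9788 0.2045 0.0062] 0.9987229714329862
vial [313.6 185. ] 0.68 [ 0.5824 -0.0067  0.012 ]
chamber [312.9 179.7] 0.82 [ 0.5855 -0.0044  0.    ]
chamber [311.7 143.9] 0.34 [0.6236 0.0136 0.    ]
big_dowel [310.6 182.2] 0.69 [0.5904 0.0003 0.044 ]
big_dowel [311.7 144. ] 0.65 [0.6271 0.015  0.044 ]
small_dowel [313.9 233.5] 0.68 [ 0.5388 -0.0259  0.044 ]
well_floor [310.3 183.8] 0.88 [ 0.5821 -0.0026  0.012 ]
well_floor [86.2 67.9] 0.4 [0.6021 0.2602 0.012 ]
cover [ 67.2 108.4] 0.7 [0.5504 0.2786 0.    ]
cover [143.4 280.9] 0.7 [0.3734 0.1452 0.    ]
big_hole [82.3 67. ] 0.95 [0.5996 0.2722 0.    ]
big_hole [ 27.  232.2] 0.94 [0.3826 0.2951 0.    ]
big_hole [121.4 253.1] 0.59 [0.4011 0.1811 0.    ]
small_hole [ 60.4 146.8] 0.77 [0.5048 0.2774 0.    ]
small_hole [164.2 310.4] 0.74 [0.3408 0.108  0.    ]
```

View pics/w4.png

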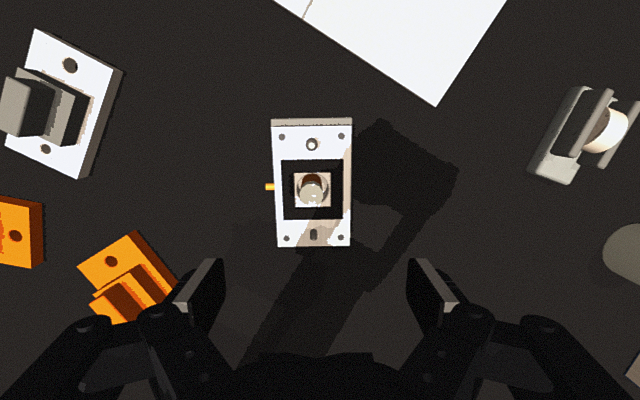

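The vial stands in the well, its cap at (313,190). Next I'll move over the white cover.

Emit:
step_arm([
  [-0.072, 0.568, 0, 0, 0, -0.365, 0],
  [-0.072, 0.568, 0, 0, 0, -0.365, 0],
  [-0.072, 0.568, 0, 0, 0, -0.365, 0],
  [-0.072, 0.568, 0, 0, 0, -0.365, 0],
  [-0.072, 0.568, 0, 0, 0, -0.365, 0],
  [-0.072, 0.568, 0, 0, 0, -0.365, 0],
  [-0.072, 0.568, 0, 0, 0, -0.365, 0],
  [-0.072, 0.568, 0, 0, 0, -0.365, 0],
  [-0.072, 0.568, 0, 0, 0, -0.365, 0],
  [-0.072, 0.568, 0, 0, 0, -0.365, 0],
])

```text
time: 9.35
tool_pos: [0.5484, 0.279, 0.2109]
tool_rot: [0.0, 0.998, -0.069, -0.0]
contact_force: [0.4, 0.3, -0.2]
gripper_width: 1.0
```

Run:
```python
from h import *
np.set_printoptions(precision=4,suppress=True)
s=monitor.state();print(s['time'],s['tool_pos'],s['tool_rot'],s['gripper_width'])
d=grab('wrist','w5.png')
a=d['pixels'][:,:,::-1][60:300,220:400];cv2.imwrite('pics/w5c.png',cv2.resize(a,(450,600),interpolation=2))
for n,z in dict(tall_vial=0,cover=0,big_hole=0,small_hole=0).items():
    for r in eyes.pinpoint(n,'wrist')[:3]: print(n,np.round(r['uv'],1),round(r['p'],2),ray(d,r['uv'],z,s))
```

```text
9.35 [0.5484 0.279  0.2109] [ 0.0002  0.9976 -0.0687 -0.0003] 0.9997293543562089
tall_vial [312.8 132.5] 0.74 [0.5994 0.2741 0.    ]
tall_vial [291.7  12.2] 0.55 [0.7189 0.2787 0.    ]
cover [289.2 308. ] 0.87 [0.3788 0.3367 0.    ]
cover [318.8 175.4] 0.66 [0.5503 0.274  0.    ]
big_hole [321.  300.6] 0.88 [0.3842 0.2934 0.    ]
big_hole [312.  135.1] 0.8 [0.5967 0.2754 0.    ]
big_hole [405.1 283.4] 0.78 [0.3946 0.1824 0.    ]
small_hole [464.9 314.6] 0.69 [0.3363 0.1057 0.    ]
small_hole [250.6 322.4] 0.65 [0.3637 0.3918 0.    ]
small_hole [316.9 214.6] 0.61 [0.5032 0.2826 0.    ]
```

View pics/w5.png

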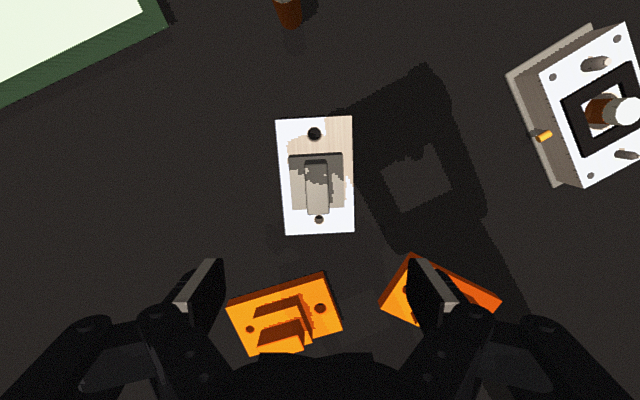

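View pics/w5c.png

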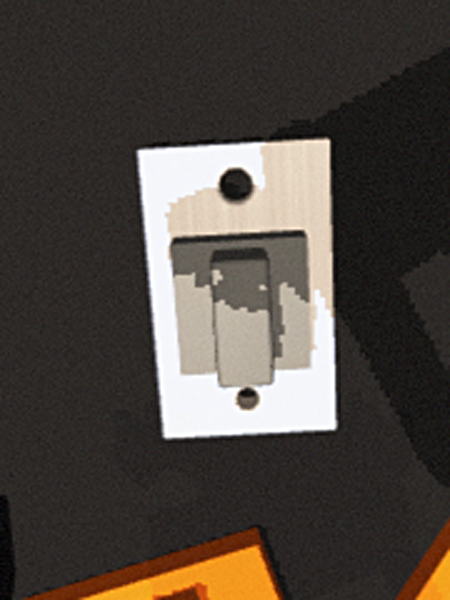

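Run:
```python
from seg import *
np.set_printoptions(precision=4,suppress=True)
s=monitor.state();d=eyes.grab_frame('wrist');print(s['tool_pos'],s['tool_rot'])
f=lambda p:(220+p[0]/2.5,60+p[1]/2.5)
m=(.065,.04)
w=[ray(d,f(p),.018,s)[:2] for p in [(138,150),(330,139),(336,430),(164,438)]]
print(sim_fit([(m[0],m[1]),(m[0],-m[1]),(-m[0],-m[1]),(-m[0],m[1])],w))
w=[ray(d,f(p),.018,s)[:2] for p in [(236,184),(248,399)]]
print(sim_fit([(.048,0),(-.048,0)],w))
```

```text
[0.5484 0.2796 0.2114] [-0.      0.9977 -0.0684  0.0001]
(array([0.5504, 0.277 ]), np.float64(-4.671737716774156), array([0.0003, 0.0002, 0.0004, 0.0001]))
(array([0.551 , 0.2769]), np.float64(-4.595164874005501), array([0.0004, 0.0004]))
```

The wrist view shows the white cover with its big hole at (314,134) and small hole at (319,219). The corner fit and the hole fit agree: (0.5505,0.277), yaw -4.6°. Aligning, descending and gripping the handle.

Emit:
step_arm([
  [0.004, -0.005, -0.08, 0, 0, 0.037, 0],
  [0.004, -0.005, -0.16, 0, 0, 0.037, 0],
  [0.004, -0.005, -0.24, 0, 0, 0.037, 0],
  [0.004, -0.005, -0.3, 0, 0, 0.037, 0],
  [0.004, -0.005, -0.338, 0, 0, 0.037, 0],
  [0.004, -0.005, -0.338, 0, 0, 0.037, 0],
  [0.004, -0.005, -0.338, 0, 0, 0.037, 255],
  [0.004, -0.005, -0.338, 0, 0, 0.037, 255],
  [0.004, -0.005, -0.338, 0, 0, 0.037, 255],
  [0.004, -0.005, -0.338, 0, 0, 0.037, 255],
])

```text
time: 10.65
tool_pos: [0.5511, 0.2781, 0.0438]
tool_rot: [-0.0, 0.999, -0.04, 0.001]
contact_force: [0.8, -0.4, 0.2]
gripper_width: 0.331
```

Emit:
step_arm([
  [0, 0, 0, 0, 0, 0, 255],
  [0, 0, 0, 0, 0, 0, 255],
  [0, 0, 0, 0, 0, 0, 255],
  [0, 0, 0, 0, 0, 0, 255],
])

```text
time: 11.05
tool_pos: [0.551, 0.278, 0.0437]
tool_rot: [-0.0, 0.999, -0.04, 0.001]
contact_force: [-0.3, -0.8, 5.9]
gripper_width: 0.244
```

Emit:
step_arm([
  [0, 0, 0.06, 0, 0, 0, 255],
  [0, 0, 0.14, 0, 0, 0, 255],
  [0, 0, 0.22, 0, 0, 0, 255],
  [0, 0, 0.26, 0, 0, 0, 255],
  [0, 0, 0.26, 0, 0, 0, 255],
  [0, 0, 0.26, 0, 0, 0, 255],
  [0, 0, 0.26, 0, 0, 0, 255],
])

```text
time: 11.75
tool_pos: [0.5485, 0.2772, 0.169]
tool_rot: [0.001, 0.999, -0.04, -0.002]
contact_force: [0.4, -0.2, -1.9]
gripper_width: 0.246
```

Run:
```python
from h import *
np.set_printoptions(precision=4,suppress=True)
s=monitor.state();print(s['time'],s['tool_pos'],s['tool_rot'],s['gripper_width'],s['contact_force'],s['ft_torque'])
d=grab('wrist','w6.png')
a=d['pixels'][:,:,::-1][60:400,200:430];cv2.imwrite('pics/w6c.png',cv2.resize(a,(406,600),interpolation=2))
```

```text
11.75 [0.5485 0.2772 0.169 ] [ 0.001   0.9992 -0.0401 -0.0024] 0.24634696737309023 [ 0.3761 -0.1839 -1.9433] [ 0.0169 -0.0301  0.0025]
```

View pics/w6.png

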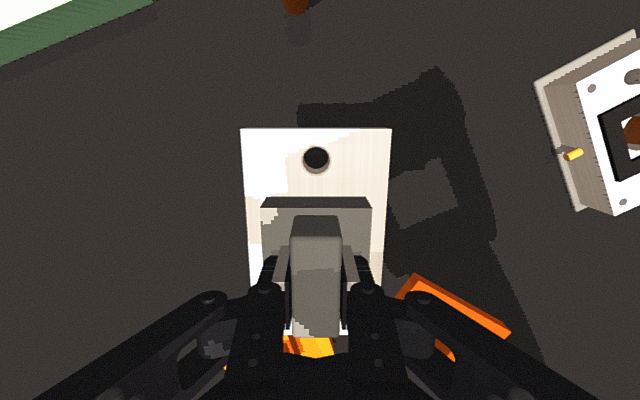

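```bash
cat > cov.py <<'E'
from seg import *
def cover_in_tool(d,hole,c1,c2,off=.0437):
    """cover points in tool frame: plate top is at tool z = off-.018"""
    H=np.array(d['hand_eye']);K=np.linalg.inv(np.array(d['mtx']))
    o=[]
    for uv in (hole,c1,c2):
        v=H[:3,:3]@K@np.array([uv[0],uv[1],1.]);c=H[:3,3]
        o.append((c+v*((off-.018)-c[2])/v[2])[:2])
    return np.array(o)
E
python3 - <<'E'
from cov import *
np.set_printoptions(precision=4,suppress=True)
d=eyes.grab_frame('wrist')
o=cover_in_tool(d,(316.5,157),(241,129),(391,128))
print(o,np.linalg.norm(o[1]-o[2]))
# tool frame: x ahead, y to the right (z down): model (x,-y)
print(sim_fit([(.048,0),(.065,-.04),(.065,.04)],o))
E
```

```text
[[ 0.0501  0.001 ]
 [ 0.0649 -0.0389]
 [ 0.0654  0.0403]] 0.0791386070617749
(array([0.0008, 0.0013]), np.float64(-0.4330774171563601), array([0.0013, 0.0007, 0.0008]))
```

The cover is held straight and level in the grip. Its big hole is at (316,157) and the front edge runs from (241,129) to (391,128). I'll turn it to the chamber's yaw and stop beside the chamber to measure again.

Emit:
step_arm([
  [-0.01, -0.08, 0.06, 0, 0, 0.08, 255],
  [-0.02, -0.15, 0.06, 0, 0, 0.16, 255],
  [-0.03, -0.22, 0.06, 0, 0, 0.24, 255],
  [-0.045, -0.28, 0.06, 0, 0, 0.3, 255],
  [-0.045, -0.308, 0.06, 0, 0, 0.336, 255],
  [-0.045, -0.308, 0.06, 0, 0, 0.336, 255],
  [-0.045, -0.308, 0.06, 0, 0, 0.336, 255],
  [-0.045, -0.308, 0.06, 0, 0, 0.336, 255],
  [-0.045, -0.308, 0.06, 0, 0, 0.336, 255],
  [-0.045, -0.308, 0.06, 0, 0, 0.336, 255],
])

```text
time: 12.85
tool_pos: [0.5276, 0.1245, 0.2022]
tool_rot: [-0.0, 0.978, 0.211, -0.0]
contact_force: [-0.1, 0.4, -2.6]
gripper_width: 0.247
```

Run:
```python
from h import *
np.set_printoptions(precision=4,suppress=True)
s=monitor.state();print(s['time'],s['tool_pos'],s['tool_rot'],s['gripper_width'],s['contact_force'],s['ft_torque'])
d=grab('wrist','w7.png')
for n,z in dict(chamber=0,big_dowel=.044,small_dowel=.044,well_floor=.012).items():
    for r in eyes.pinpoint(n,'wrist')[:2]: print(n,np.round(r['uv'],1),round(r['p'],2),ray(d,r['uv'],z,s))
s=monitor.state();print(s['tool_pos'])
```

```text
12.85 [0.5276 0.1245 0.2022] [-0.0001  0.9775  0.2108 -0.0001] 0.24693096154540503 [-0.1171  0.4258 -2.6379] [ 0.049   0.0165 -0.0035]
chamber [440.4 175. ] 0.97 [ 0.5903 -0.0031  0.    ]
chamber [461.3 141.5] 0.51 [ 0.6319 -0.0046  0.    ]
big_dowel [459.5 144.4] 0.86 [0.6241 0.0159 0.044 ]
small_dowel [449.5 234.4] 0.9 [ 0.5405 -0.0243  0.044 ]
well_floor [443.4 185.3] 0.87 [ 0.5819 -0.0066  0.012 ]
[0.5277 0.1239 0.2023]
```

View pics/w7.png

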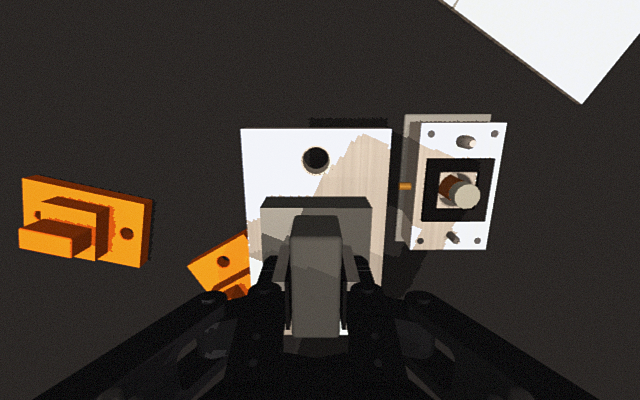

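```bash
python3 -c "
import cv2
a=cv2.imread('pics/w7.png')
b=a[105:265,395:515];cv2.imwrite('pics/w7c.png',cv2.resize(b,(450,600),interpolation=2))
b=a[115:235,230:400];cv2.imwrite('pics/w7d.png',cv2.resize(b,(680,480),interpolation=2))"
```

```text
(no output)
```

View pics/w7c.png

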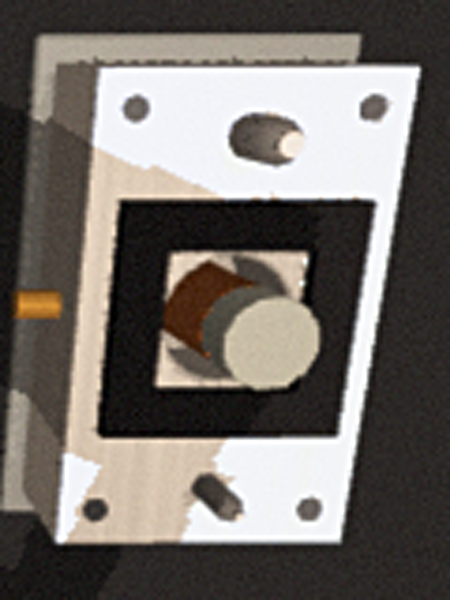

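View pics/w7d.png

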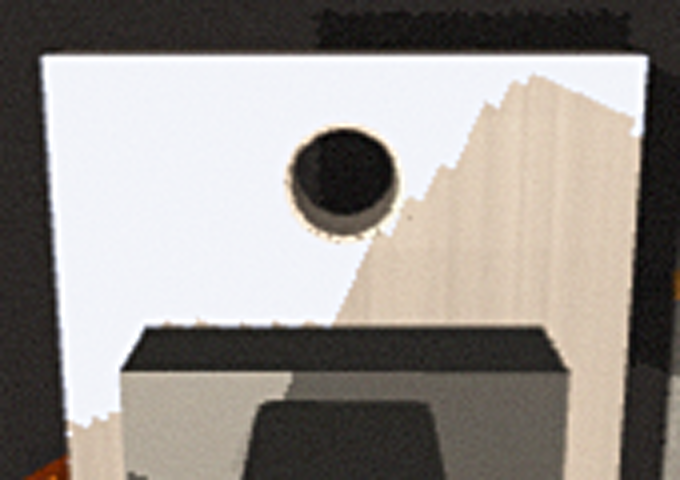

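Run:
```python
from cov import *
np.set_printoptions(precision=4,suppress=True)
s=monitor.state();d=eyes.grab_frame('wrist')
print(s['time'],s['tool_pos'],s['tool_rot'])
s2=dict(s);s2['tool_pos']=np.array([0.5276,0.1245,0.2022]);s2['tool_rot']=[-.0001,.9775,.2108,-.0001]
f=lambda p:(395+p[0]/3.75,105+p[1]/3.75)
R=Rq(s2['tool_rot'])
res=[]
for pts,m,z in [([(98,67),(421,67),(342,543),(57,543)],(.065,.04),.044),([(121,200),(376,201),(340,436),(98,436)],(.032,.032),.049)]:
    w=[ray(d,f(p),z,s2)[:2] for p in pts]
    r=sim_fit([(m[0],m[1]),(m[0],-m[1]),(-m[0],-m[1]),(-m[0],m[1])],w);print(r);res.append(r)
g=lambda p:(230+p[0]/4,115+p[1]/4)
o=cover_in_tool(d,g((343,180)),g((41,55)),g((648,56)))
print(o)
r=sim_fit([(.048,0),(.065,-.04),(.065,.04)],o);print(r)
c=s2['tool_pos'][:2]+(R@np.array([r[0][0],r[0][1],0]))[:2]
a=np.degrees(2*np.arctan2(.2108,.9775))
print('cover',c,'yaw',a-r[1]); print('need',res[0][0]-c,res[1][0]-c)
```

```text
13.1 [0.5277 0.1239 0.2023] [-0.      0.9776  0.2104  0.    ]
(array([ 0.5839, -0.0049]), np.float64(24.73272574267633), array([0.0008, 0.0003, 0.0007, 0.0002]))
(array([ 0.5841, -0.0039]), np.float64(24.617336248540255), array([0.0007, 0.0005, 0.001 , 0.0006]))
[[ 0.0483  0.0007]
 [ 0.0648 -0.0392]
 [ 0.0647  0.0409]]
(array([-0.0001,  0.0007]), np.float64(0.10181628396853126), array([0.0004, 0.0002, 0.0002]))
cover [0.5278 0.1238] yaw 24.237366171233532
need [ 0.0561 -0.1287] [ 0.0563 -0.1277]
```

Emit:
step_arm([
  [0.04, -0.085, 0, 0, 0, 0.002, 255],
  [0.075, -0.17, 0, 0, 0, 0.002, 255],
  [0.1, -0.23, 0, 0, 0, 0.002, 255],
  [0.112, -0.255, 0, 0, 0, 0.002, 255],
  [0.112, -0.255, -0.05, 0, 0, 0.002, 255],
  [0.112, -0.255, -0.1, 0, 0, 0.002, 255],
  [0.112, -0.255, -0.14, 0, 0, 0.002, 255],
  [0.112, -0.255, -0.14, 0, 0, 0.002, 255],
  [0.112, -0.255, -0.14, 0, 0, 0.002, 255],
  [0.112, -0.255, -0.14, 0, 0, 0.002, 255],
])

```text
time: 14.15
tool_pos: [0.5847, -0.0036, 0.1342]
tool_rot: [0.0, 0.977, 0.212, 0.001]
contact_force: [0.5, 0.2, -1.6]
gripper_width: 0.246
```

Run:
```python
from h import *
np.set_printoptions(precision=4,suppress=True)
s=monitor.state();print(s['time'],s['tool_pos'],s['tool_rot'],s['gripper_width'],s['contact_force'],s['ft_torque'])
d=grab('wrist','w8.png')
a=d['pixels'][:,:,::-1][110:250,225:405];cv2.imwrite('pics/w8c.png',cv2.resize(a,(720,560),interpolation=2))
for n,z in dict(chamber=0,big_dowel=.044).items():
    for r in eyes.pinpoint(n,'wrist')[:2]: print(n,np.round(r['uv'],1),round(r['p'],2),ray(d,r['uv'],z,s))
d=grab('scene','s8.png')
a=d['pixels'][:,:,::-1][130:270,270:420];cv2.imwrite('pics/s8c.png',cv2.resize(a,(600,560),interpolation=2))
print(monitor.state()['tool_pos'])
```

```text
14.15 [ 0.5847 -0.0036  0.1342] [0.0004 0.9773 0.212  0.0014] 0.2456661037379744 [ 0.53    0.2459 -1.6195] [ 0.041  -0.0545  0.0304]
big_dowel [317.6 151.8] 0.58 [0.6265 0.0129 0.044 ]
[ 0.5844 -0.0037  0.1337]
```

View pics/w8c.png

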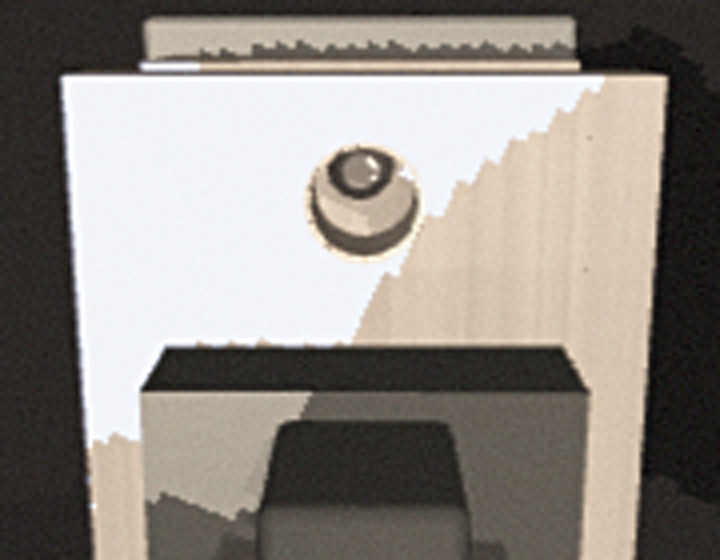

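View pics/s8c.png

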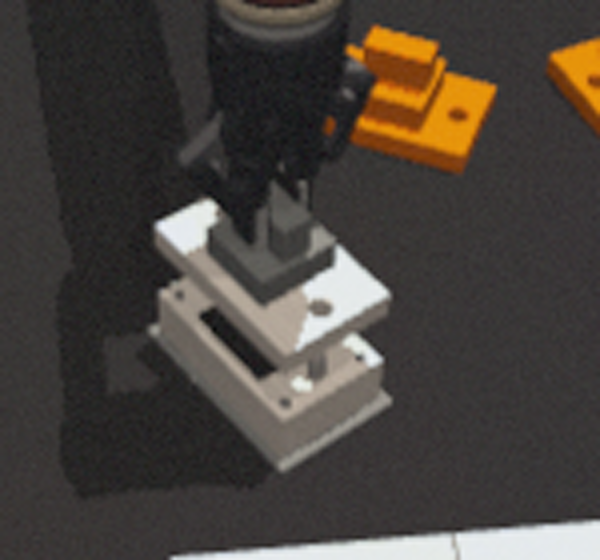

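Run:
```python
from h import *
np.set_printoptions(precision=4,suppress=True)
s=monitor.state();d=eyes.grab_frame('wrist')
s['tool_pos']=np.array([0.5847,-.0036,.1342]);s['tool_rot']=[.0004,.9773,.212,.0014]
f=lambda p:(225+p[0]/4,110+p[1]/4)
R=Rq(s['tool_rot'])
zc=.1342-.0437+.018
P=lambda p,z:(R.T@(ray(d,f(p),z,s)-s['tool_pos']))[:2]
print('tip',P((359,170),.066),'hole',P((364,202),zc))
print('cover corners',P((62,75),zc),P((667,75),zc))
print('block corners',P((141,64),.044),P((579,64),.044))
print('tilt tool z',R[:,2]); s=monitor.state();print(s['tool_pos'],Rq(s['tool_rot'])[:,2])
```

```text
tip [0.0469 0.0001] hole [0.048  0.0008]
cover corners [ 0.0648 -0.039 ] [0.0648 0.0408]
block corners [ 0.0633 -0.0396] [0.0633 0.0402]
tilt tool z [ 0.0029 -0.0002 -1.    ]
[ 0.5842 -0.0037  0.1334] [ 0.0017 -0.0002 -1.    ]
```

Seen through its hole, the thick dowel is within about 1 mm of centre. After a small correction I'll lower slowly.

Emit:
step_arm([
  [-0.0016, 0.0006, -0.01, 0, 0, 0, 255],
  [-0.0016, 0.0006, -0.02, 0, 0, 0, 255],
  [-0.0016, 0.0006, -0.03, 0, 0, 0, 255],
  [-0.0016, 0.0006, -0.04, 0, 0, 0, 255],
  [-0.0016, 0.0006, -0.047, 0, 0, 0, 255],
  [-0.0016, 0.0006, -0.054, 0, 0, 0, 255],
  [-0.0016, 0.0006, -0.06, 0, 0, 0, 255],
  [-0.0016, 0.0006, -0.063, 0, 0, 0, 255],
  [-0.0016, 0.0006, -0.063, 0, 0, 0, 255],
])

```text
time: 15.3
tool_pos: [0.5827, -0.0034, 0.1005]
tool_rot: [-0.0, 0.977, 0.212, -0.0]
contact_force: [-0.8, 0.0, -3.0]
gripper_width: 0.243
```

Run:
```python
from h import *
np.set_printoptions(precision=4,suppress=True)
d=grab('wrist','w9.png')
a=d['pixels'][:,:,::-1][110:250,225:405];cv2.imwrite('pics/w9c.png',cv2.resize(a,(720,560),interpolation=2))
d=grab('scene','s9.png')
a=d['pixels'][:,:,::-1][130:270,270:420];cv2.imwrite('pics/s9c.png',cv2.resize(a,(600,560),interpolation=2))
s=monitor.state();print(s['time'],s['tool_pos'],s['contact_force'],s['ft_torque'],Rq(s['tool_rot'])[:,2])
```

```text
15.4 [ 0.583  -0.0034  0.101 ] [ 0.7367  0.0713 -1.2419] [-0.0161 -0.0402  0.0193] [ 0.0004 -0.0001 -1.    ]
```

View pics/w9c.png

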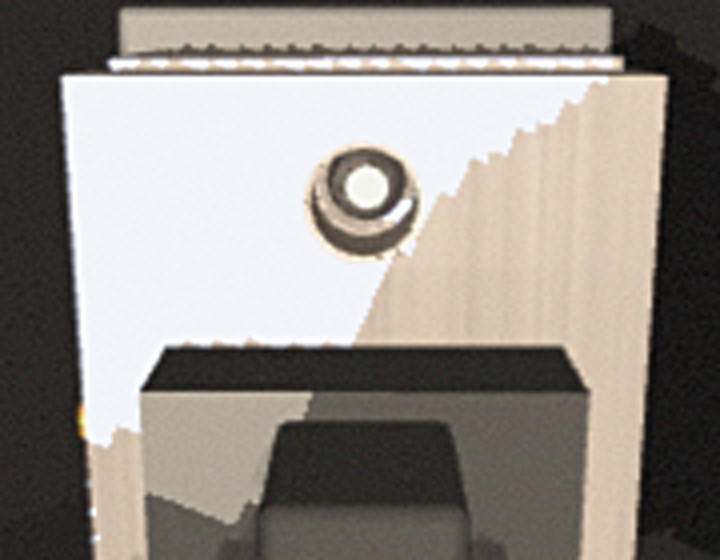

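View pics/s9c.png

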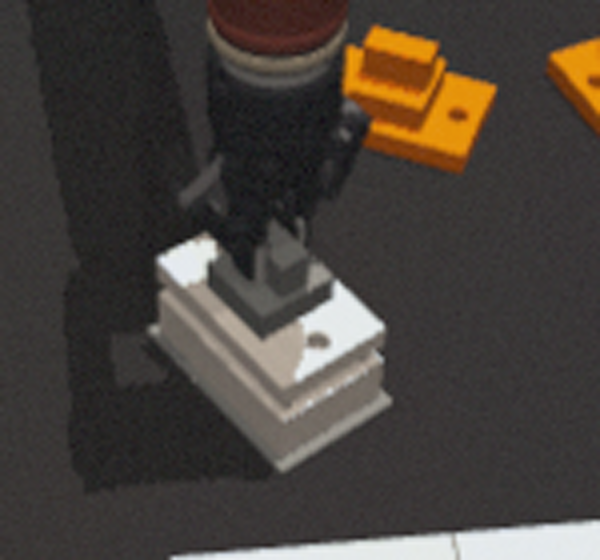

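The dowel is well inside the hole and no jamming force shows. Continuing down onto the seal.

Emit:
step_arm([
  [0, 0, -0.006, 0, 0, 0, 255],
  [0, 0, -0.012, 0, 0, 0, 255],
  [0, 0, -0.018, 0, 0, 0, 255],
  [0, 0, -0.022, 0, 0, 0, 255],
  [0, 0, -0.025, 0, 0, 0, 255],
  [0, 0, -0.027, 0, 0, 0, 255],
  [0, 0, -0.027, 0, 0, 0, 255],
  [0, 0, -0.027, 0, 0, 0, 255],
])

```text
time: 16.2
tool_pos: [0.583, -0.0034, 0.0886]
tool_rot: [-0.0, 0.977, 0.212, -0.0]
contact_force: [-4.3, 0.1, 6.2]
gripper_width: 0.246
```

Emit:
step_arm([
  [0, 0, -0.002, 0, 0, 0, 255],
  [0, 0, -0.004, 0, 0, 0, 255],
  [0, 0, -0.004, 0, 0, 0, 255],
  [0, 0, -0.004, 0, 0, 0, 255],
])

```text
time: 16.6
tool_pos: [0.583, -0.0035, 0.0878]
tool_rot: [-0.0, 0.977, 0.212, -0.0]
contact_force: [-8.7, -0.2, 12.2]
gripper_width: 0.247
```

Emit:
step_arm([
  [-0.002, 0, -0.002, 0, 0, 0, 255],
  [-0.003, 0, -0.004, 0, 0, 0, 255],
  [-0.003, 0, -0.004, 0, 0, 0, 255],
  [-0.003, 0, -0.004, 0, 0, 0, 255],
])

```text
time: 17.0
tool_pos: [0.5829, -0.0036, 0.0876]
tool_rot: [0.0, 0.977, 0.212, 0.001]
contact_force: [-7.7, 0.1, 16.7]
gripper_width: 0.25
```

Emit:
step_arm([
  [-0.002, 0, -0.002, 0, 0, 0, 255],
  [-0.003, 0, -0.003, 0, 0, 0, 255],
  [-0.003, 0, -0.003, 0, 0, 0, 255],
  [-0.003, 0, -0.003, 0, 0, 0, 255],
])

```text
time: 17.4
tool_pos: [0.583, -0.0036, 0.0876]
tool_rot: [0.001, 0.977, 0.212, 0.003]
contact_force: [-5.8, 0.6, 21.0]
gripper_width: 0.245
```

Run:
```python
from h import *
np.set_printoptions(precision=4,suppress=True)
d=grab('wrist','w10.png')
a=d['pixels'][:,:,::-1][110:250,225:405];cv2.imwrite('pics/w10c.png',cv2.resize(a,(720,560),interpolation=2))
d=grab('scene','s10.png')
a=d['pixels'][:,:,::-1][180:260,300:380];cv2.imwrite('pics/s10c.png',cv2.resize(a,(600,600),interpolation=2))
for n in ['tall_vial','tape_dispenser']:
    for r in eyes.pinpoint(n,'scene')[:1]: print(n,np.round(r['uv'],1))
# expected silhouette: cover top corners if shut at yaw 24.4
for c in ['scene']:
    th=np.radians(24.5)
    for z in (.044,.062):
        for x,y in [(.065,.04),(.065,-.04),(-.065,-.04)]:
            P=[.5838+np.cos(th)*x-np.sin(th)*y,-.0045+np.sin(th)*x+np.cos(th)*y,z]
            u=proj(d,P);print(z,u,(u-[300,180])*7.5)
s=monitor.state();print(s['time'],s['tool_pos'],s['contact_force'],s['ft_torque'],Rq(s['tool_rot'])[:,2],s['gripper_width'])
```

```text
tall_vial [326.2 198. ]
tape_dispenser [246.2 295.8]
0.044 [364.9413 218.8653] [487.0601 291.4894]
0.044 [339.7849 234.3502] [298.3865 407.6268]
0.044 [308.6686 202.1231] [ 65.0147 165.9231]
0.062 [365.4324 214.2913] [490.743 257.185]
0.062 [339.9587 229.8433] [299.6904 373.8246]
0.062 [308.4466 197.4971] [ 63.3495 131.2281]
17.6 [ 0.583  -0.0035  0.0877] [-4.4782  0.8944 20.384 ] [0.499  1.3003 0.0496] [ 0.0064 -0.0001 -1.    ] 0.24318201587632118
```

View pics/w10c.png

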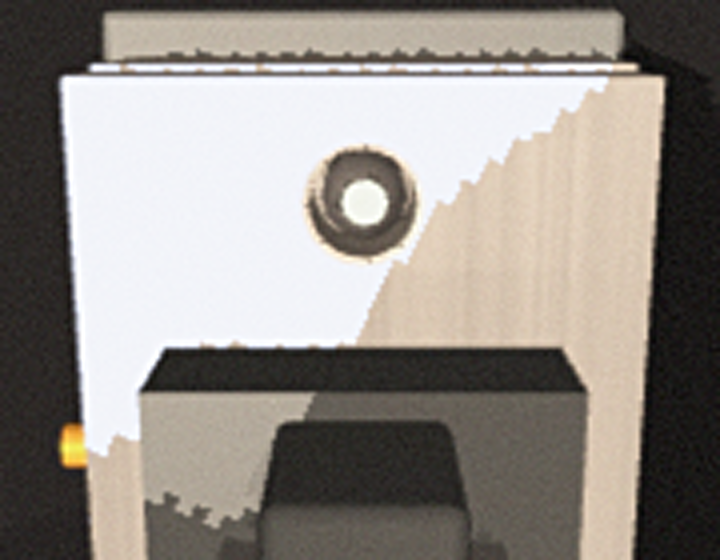

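View pics/s10c.png

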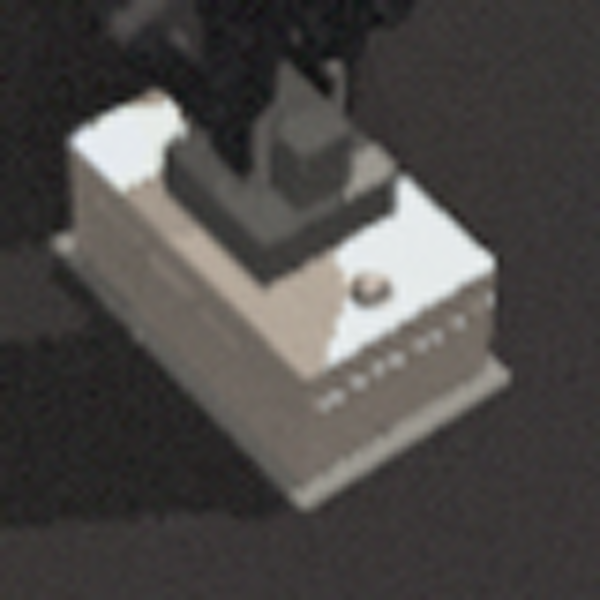

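Run:
```python
from h import *
np.set_printoptions(precision=4,suppress=True)
s=monitor.state();d=eyes.grab_frame('wrist')
f=lambda p:(225+p[0]/4,110+p[1]/4)
P=lambda p,z:(ray(d,f(p),z,s)-s['tool_pos'])
R=Rq(s['tool_rot']);T=lambda p,z:(R.T@P(p,z))[:2]
for z in (.062,.063): print('hole',T((362,204),z),'cover corners',T((61,76),z),T((665,76),z))
print('dowel tip',T((364,203),.066),'block',T((89,64),.044),T((638,64),.044))
d=grab('top','t10.png')
for n in ['tall_vial','wash_bottle','tape_dispenser','vial']:
    for r in eyes.pinpoint(n,'top')[:2]: print(n,np.round(r['uv'],1),round(r['p'],2),ray(d,r['uv'],0)[:2])
s=monitor.state();print(s['time'],s['tool_pos'],s['contact_force'],np.abs(s['joint_vel']).max())
```

```text
hole [0.0477 0.0006] cover corners [ 0.0646 -0.0392] [0.0646 0.0406]
hole [0.0478 0.0006] cover corners [ 0.0647 -0.039 ] [0.0647 0.0404]
dowel tip [0.0484 0.0008] block [ 0.0654 -0.0392] [0.0654 0.0409]
tall_vial [213.5 153.4] 0.55 [0.7122 0.2822]
wash_bottle [433.6 171.7] 0.81 [ 0.6553 -0.4111]
tape_dispenser [376.8 142.4] 0.98 [ 0.7506 -0.2348]
17.9 [ 0.583  -0.0036  0.0876] [-5.0152  0.9305 20.2963] 0.0017856019519015601
```

Hole and dowel are within 1 mm, the block and cover edges coincide, and the push is steady at about 20 N. The bystanders have not moved. Handing in.

```bash
python3 -c "
from plant import manip,monitor
print(manip.job_done()); s=monitor.state(); print(s['time'],s['tool_pos'],s['contact_force'])"
```

```text
the job is handed in; nothing more can be done
None
the job is handed in; nothing more can be done
```

I stood the short vial in the well and let go of it. I then set the white cover on its dowels, pressed it down onto the block, and handed the job in at about 18 s while still holding it pressed. The interface gave no verdict.

- **Cover position:** in the last wrist picture the thick dowel was within 1 mm of the centre of its hole. The thin dowel's hole was hidden by the gripper, so I judged it only from the plate's front corners and yaw, which matched the block's to within about 1 mm.
- **Pressed shut:** the last checks showed a steady push of about 20 N and the tool 0.0876 m up, within 0.1 mm of the height at which the cover should be flush. I pushed until further commands hardly moved it, and the pictures showed no gap. The seal's travel could not be read directly.
- **Off-axis load:** a sideways force of about 5 N remained, and the tool leaned about 0.006 rad.
- **Vial:** it looked centred and upright in pictures taken after release and again before the cover went on. Nothing could be seen of it once the chamber was shut.
- **Bystanders:** the network's estimates stayed within about 15 mm of the start. The wash bottle differed by 14 mm, which I take to be network scatter because the arm never went near it.

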